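# Tighten a sensor window's retaining ring with a pin spanner

## Task

Take the red-handled two-pin spanner from its blue rest, put its pins right down into the two holes of the brass retaining ring recessed in the sensor head, and turn the ring clockwise until it is fully home against its stop. Press and turn gently, since there is a glass window under the ring; do not turn the ring with the fingers, and leave the other things on the bench alone. Then stand the spanner back in its rest, pins in the rest's holes, and let go.

Things in the scene. Friction and masses are not known exactly. Their poses are not given: they have to be found in the camera images.
- housing: Round aluminium sensor head, fixed to the bench, standing face up on a black square foot (130 x 130 mm, 12 mm thick). Diameter 100 mm, 92 mm tall; the top 22 mm is a black bezel with a round recess of diameter 68 mm. Origin: centre of its underside, z up. A small brass and blue connector sticks out of its side towards its own -x.
- ring_mid (a point): Point fixed on the sensor head, on its axis, 86 mm above the bench; axes as the housing's. The brass retaining ring's top face lies at this height give or take 2 mm (not reported: feel for it). Ring: 66 mm outside, 32 inside (glass in the middle), 8 thick. It rides on a spring and gives 2 mm downwards (3 N to start, 6 N at 2 mm, then hard), and springs back.
- ring (a joint): The ring's turn in rad, growing clockwise from above: starts at 0.1 to 0.5, 1.00 = home at a firm stop (1 N m winds it 0.08 rad further); turning takes 0.25 N m; it stays where left. Two dark pin holes (7 mm radially, 7.5 across) lie 24 mm either side of the middle; at the start their line is within 0.4 rad of the housing's x axis, NOT reported: look or feel. Pins enter 10 mm, up to the bar.
- spanner: Two-pin spanner, loose, standing upright: a steel cross bar 58 x 14 x 10 mm along its x, under it two steel pins of diameter 5 mm (ends tapered), 10 mm long, 24 mm either side of the middle; above it a flat red handle 26 mm (x) by 14 mm (y) by 60 mm tall. Origin: midway between the pin tips; z up. Bar from z = 10 to 20 mm, handle from 20 to 80 mm. About 0.14 kg.
- rest: Blue block 96 (x) x 44 (y) x 16 mm, fixed to the bench; two round holes of diameter 9 mm, 13 mm deep, 24 mm either side of the middle along its x, take the spanner's pins so that the bar sits flat on the block. Origin: centre of the underside; the spanner's origin is then 6 mm above it.
- sample_jar: White jar, diameter 56 mm, 75 mm tall, loose bystander. Origin: centre of underside.
- meter: Orange hand meter lying flat, 105 x 62 x 28 mm, loose bystander. Origin: centre of underside.
- lens_cap: Black round cap, diameter 72 mm, 16 mm tall, loose bystander. Origin: centre of underside.

How it is judged:
On the way, in this order (a step that is already met when the one before it is completed fails the run):
1. the spanner's pins are in the ring's holes (z of spanner in the frame of ring_mid below -0.0055 m and horizontal distance between spanner and ring_mid below 0.004 m and angle between spanner's own z axis and vertical below 0.15 rad), for 0.1 s.
2. the ring is home, with the pins still in its holes (value of joint ring above 0.96 rad and z of spanner in the frame of ring_mid below -0.005 m and horizontal distance between spanner and ring_mid below 0.005 m), for 0.1 s.
At the end, for the whole second after the job is handed in: The ring is within 0.04 rad of its stop (joint above 0.96) and the spanner stands at rest in its rest: within 6 mm of the rest's middle, its bar no more than 3 mm above the block, upright within 0.08 rad (value of joint ring above 0.96 rad and horizontal distance between spanner and rest below 0.006 m and z of spanner in the frame of rest below 0.009 m and angle between spanner's own z axis and vertical below 0.08 rad and linear speed of spanner below 0.02 m/s); the robot touches nothing.
It fails at once if the spanner pushes on the ring with more than 40 N (contact force between spanner and ring above 40 N).
It fails at once if the fingers push on the ring (contact force between the fingers and ring above 1 N).
It fails at once if the sample jar is moved by more than 15 mm (distance of sample_jar from where it was at the start of the episode above 0.015 m).
It fails at once if the meter is moved by more than 15 mm (distance of meter from where it was at the start of the episode above 0.015 m).
It fails at once if the cap is moved by more than 15 mm (distance of lens_cap from where it was at the start of the episode above 0.015 m).
It also fails if it takes over 61 s, if anything falls off the work surface, if the arm or the gripper's body presses on something with over 40 N, if the wrist force passes 120 N, or if a joint passes its speed limit or range.

## Robot

A 6-joint arm with a two-finger parallel gripper is mounted at the origin on the work surface. World frame = base frame: x ahead of the robot, y to its left, z up, the work surface at z = 0. Lengths are in m, angles in rad, forces in N, time in s.
With the tool pointing down it reaches from about 0.4 to 0.825 m from the base axis. Payload 7 kg.
Tool frame: the origin (TCP) lies midway between the tips of the shut fingers; the grasp point (between the pads) lies 19 mm behind it (pinch_z is the distance from the TCP to the grasp point, in m); z points along the fingers, y is the direction in which the jaws open and shut (so a half turn about z gives the same grasp; the last joint's range is limited). The gripper opens to 85 mm and grips with 20 to 120 N. Pads are 22 mm wide; open, the fingers measure 114 mm over their backs; the gripper's body (76 mm by 85 mm) begins 54 mm behind the grasp point. The pads swing forward as they close: fully open they stand 13 mm farther back than shut.
Start: joints at [1.552, 0.359, 0.012, 0, -1.224, -0.288], TCP at [0.204, 0.643, 0.231] pointing down, gripper open.
Joint ranges: [-3.07, 3.07], [-1.43, 2.12], [-1.02, 1.25], [-3.03, 1.67], [-3.05, -0], [-3.03, 3.03]. Speed limits (rad/s): [2.39, 2.39, 3.01, 3.14, 3.14, 3.14].

## Interface

Orientations are given as a unit quaternion [x, y, z, w].
In Python, from bench import * gives the robot as it stands.
- The arm moves only by the tool drive_tool, never from a script. Its argument "plan" is a list of rows, each an object of numbers: "tx", "ty", "tz": the shift along the tool's x, y, z in m; "ax", "ay", "az": the turn, a rotation vector about the tool's x, y, z in degrees; "hand": the gripper command: -1 is shut, 1 is fully open, values between are in proportion. In form: [{"tx": .., "ty": .., "tz": .., "ax": .., "ay": .., "az": .., "hand": ..}, ...]. A call has 1 to 5 rows; each row is the pose to reach, as a shift and turn from the pose commanded when the call began, along the tool's axes at that moment; what a row does not reach only later rows make up. A row lasts 1/12 s, in which the tool goes at most 41.7 mm and 7.16 degrees, less where a joint would pass 70% of its speed; a pose out of reach is approached as far as the arm can. A call with a gripper value outside its range is refused whole. The fingers move at their own pace and stop on an object; the grip force is fixed at half the most. Time passes only in rows, so rows that repeat a pose let the fingers close. It gives the time, the measured TCP pose, the force and the opening at its end, in the units of the state.
- sense(): the state, without advancing time (a new reading comes with each control period).
- grab_frame(name): name is "scene" or "top"; returns (picture, depth): 400x640x3 uint8, blue, green, red; 400x640 float32, m along the optical axis (not along the pixel's ray), 0 where there is no reading.
- camera_params(name): a dict with "mtx" (3x3 intrinsics, pixels), "cam_to_world" (4x4, takes a point from camera to world coordinates). Camera axes: x right, y down, z forward; pixel columns grow to the right and rows downward; lengths in m; the calibration is good to about 2 mm. A picture is of the moment at which its call begins. camera_params takes no time and is no camera call.
- finish_job(): hands the job in, once; it reports no verdict.
Trained networks look in the newest picture that a camera, given by its name, has taken for a name from the list of things; names that differ only in an ending like _2 or _b are one class to them, and where a whole thing is asked for, a point or a joint stands for the part that bears it (a point fixed in the world has none). Each returns a list of dicts, best first, with "p" (0 to 1); they miss things now and then, are a little off and sometimes report something else, mostly with a low value. They report only what shows in the picture. A call takes as long as a camera call.
- regions_of(thing, camera): "region" (400x640 bool, what is visible of it) and "uv" ([column, row] in pixels, amid what is visible of it).
The state is a dict: "time_s": time; "joint_positions": joint angles; "qd": joint speeds; "effort": joint torques, N m; "tcp_pos": TCP position; "tcp_rot": TCP orientation; "ft_force": force on the tool from outside, world axes, zero at the start; "wrist_torque": the same for the moment, N m; "finger_gap": finger opening in m.
Only numpy, scipy, OpenCV 4.12 (cv2) and the standard library are available. Lean on these libraries where they do the work, as an engineer would, in place of code of your own. Each camera call takes 0.05 s, during which the arm holds its last target. There are 200 camera calls.

## Working session

There is one attempt and no reset: what is moved stays moved. The work goes in short steps, Python scripts to look and compute and a tool call to move; the robot and the scene stay as the last step left them, time stands still between calls to the robot, and variables do not carry over. Pictures are saved under pics/ and viewed, about 8 in all and at most 12, crops included, and the job is handed in when it is done.

Besides the shell and the picture viewer there is one more tool, called after "Emit:" in YAML: its name, and indented under it one key for each argument. drive_tool: Moves the arm, as the interface text tells. Its arguments: {"type":"object","properties":{"plan":{"type":"array"}},"required":["plan"]}

```bash
mkdir -p pics; ls; python3 - <<'E'
from bench import *
import cv2,numpy as np
s=sense();print({k:np.round(v,4).tolist() for k,v in s.items()})
fr=[]
for c in("scene","top"):
    im,d=grab_frame(c);np.savez(f"/tmp/{c}.npz",im=im,d=d);cv2.imwrite(f"pics/{c}0.png",im)
    P=camera_params(c);print(c,np.round(P["mtx"],1).tolist(),np.round(P["cam_to_world"],3).tolist())
    for n in("spanner","rest","ring","housing","sample_jar","meter","lens_cap"):
        for r in regions_of(n,c)[:1]:
            m=r["region"]&(d>0);v,u=np.nonzero(m);z=d[m]
            K=P["mtx"];X=np.c_[(u-K[0,2])/K[0,0]*z,(v-K[1,2])/K[1,1]*z,z,np.ones_like(z)]@np.array(P["cam_to_world"]).T
            print(n,round(r["p"],2),np.round(r["uv"]),m.sum(),"min",np.percentile(X[:,:3],2,axis=0).round(3),"max",np.percentile(X[:,:3],98,axis=0).round(3))
E
```

```text
pics
{'time_s': 0.0, 'joint_positions': [1.5521, 0.3594, 0.011, -0.0004, -1.224, -0.2881], 'qd': [-0.0012, 0.0008, 0.0006, 0.0011, 0.0017, -0.0003], 'effort': [0.0, -58.3311, 29.3427, 6.937, -0.0058, -0.0], 'tcp_pos': [0.2037, 0.643, 0.2303], 'tcp_rot': [0.9882, -0.1529, -0.0001, 0.0008], 'ft_force': [-0.4819, 0.6756, 0.2709], 'wrist_torque': [0.0026, 0.0002, 0.0319], 'finger_gap': 0.0853}
scene [[363.8, 0.0, 317.0], [0.0, 363.8, 200.8], [0.0, 0.0, 1.0]] [[-0.854, 0.351, -0.384, 0.866], [0.52, 0.563, -0.643, 0.536], [-0.01, -0.748, -0.663, 0.622], [0.0, 0.0, 0.0, 1.0]]
spanner 0.67 [382. 255.] 366 min [0.476 0.189 0.019] max [0.527 0.212 0.088]
rest 0.87 [380. 270.] 609 min [0.457 0.179 0.002] max [0.551 0.233 0.019]
ring 0.43 [293. 146.] 172 min [ 0.467 -0.223  0.082] max [ 0.522 -0.169  0.089]
housing 0.97 [299. 166.] 1843 min [ 0.447 -0.242  0.006] max [ 0.564 -0.119  0.094]
meter 0.83 [471. 331.] 2268 min [0.416 0.347 0.005] max [0.521 0.437 0.035]
lens_cap 0.75 [268. 243.] 697 min [ 0.654 -0.022  0.003] max [0.717 0.043 0.019]
top [[417.5, 0.0, 323.2], [0.0, 417.5, 207.9], [0.0, 0.0, 1.0]] [[0.01, -0.977, 0.214, 0.303], [-1.0, -0.011, -0.004, 0.021], [0.006, -0.214, -0.977, 1.292], [0.0, 0.0, 0.0, 1.0]]
rest 0.73 [264. 236.] 318 min [0.456 0.16  0.006] max [0.547 0.227 0.022]
ring 0.88 [400. 230.] 307 min [ 0.467 -0.226  0.075] max [ 0.525 -0.165  0.089]
housing 0.61 [390. 241.] 1315 min [ 0.427 -0.263  0.006] max [ 0.567 -0.126  0.095]
sample_jar 0.77 [454. 245.] 361 min [ 0.444 -0.408  0.013] max [ 0.492 -0.36   0.079]
meter 0.67 [202. 245.] 666 min [0.414 0.343 0.02 ] max [0.511 0.424 0.035]
lens_cap 0.63 [330. 178.] 419 min [ 0.65  -0.03  -0.002] max [0.717 0.037 0.02 ]
```

```bash
python3 - <<'E'
import cv2,numpy as np
s=cv2.imread("pics/scene0.png");t=cv2.imread("pics/top0.png")
r=lambda a:cv2.resize(a,(390,290),interpolation=cv2.INTER_CUBIC)
# 78x58 crops (5x)
o=np.vstack([np.hstack([r(s[120:178,255:333]),r(s[220:293,330:428])]),np.hstack([r(t[200:258,360:438]),r(t[205:263,225:303])])])
cv2.imwrite("pics/crops0.png",o)
E
```

```text
(no output)
```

View pics/scene0.png

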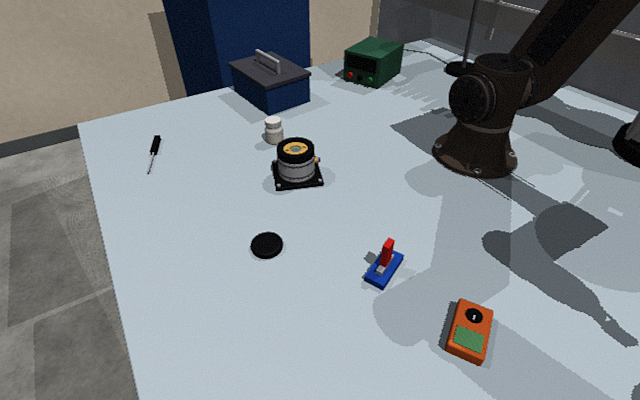

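View pics/crops0.png

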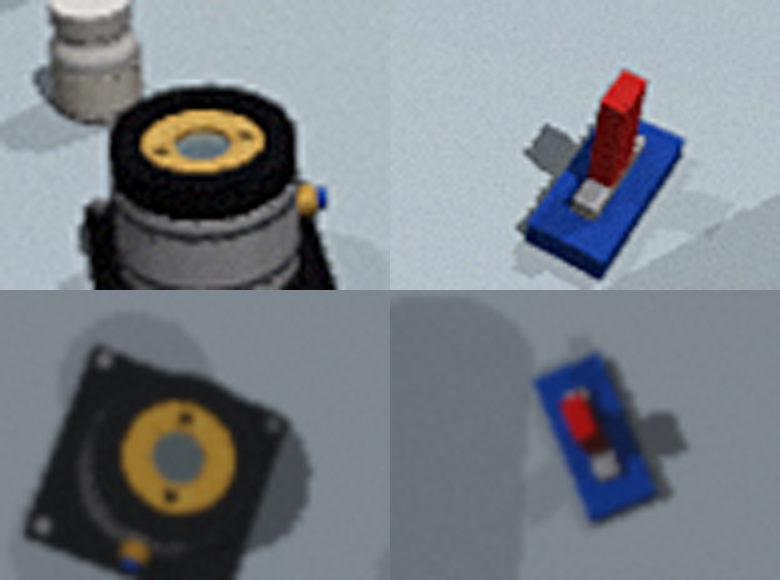

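```bash
cat > h.py <<'E'
from bench import *
import cv2,numpy as np
def avg(c,n=3):
    return np.mean([grab_frame(c)[0].astype(float) for _ in range(n)],axis=0)
def plane(c,uv,z):
    P=camera_params(c);K=np.array(P["mtx"]);T=np.array(P["cam_to_world"])
    uv=np.atleast_2d(uv).astype(float);r=np.c_[(uv-K[[0,1],[2,2]])/K[[0,1],[0,1]],np.ones(len(uv))]@T[:3,:3].T
    return T[:3,3]+r*((z-T[2,3])/r[:,2])[:,None]
def topdown(im,c,cx,cy,z,half=0.06,res=0.0005):
    """orthorectified picture of plane z; column = +x, row = -y"""
    P=camera_params(c);K=np.array(P["mtx"]);T=np.linalg.inv(np.array(P["cam_to_world"]))
    n=int(2*half/res);g=(np.arange(n)+.5)*res-half
    X,Y=np.meshgrid(cx+g,cy-g);p=np.stack([X,Y,np.full_like(X,z),np.ones_like(X)],-1)@T.T
    m=(p[...,:2]/p[...,2:3]*K[[0,1],[0,1]]+K[[0,1],[2,2]]).astype(np.float32)
    return cv2.remap(im.astype(np.float32),m,None,cv2.INTER_CUBIC),X,Y
E
python3 - <<'E'
from h import *
out=[]
for c in("scene","top"):
    im=avg(c,4);np.save(f"/tmp/{c}.npy",im)
    o,X,Y=topdown(im,c,.497,-.195,.086); b,g,r=o[...,0],o[...,1],o[...,2]
    gold=((r-b)>0.35*r)&(r>60)&(np.hypot(X-.497,Y+.195)<.042)
    m=(gold*255).astype(np.uint8)
    cs,_=cv2.findContours(m,cv2.RETR_EXTERNAL,cv2.CHAIN_APPROX_NONE);k=max(cs,key=cv2.contourArea)
    e=cv2.fitEllipse(cv2.convexHull(k));cx=X[0,0]+e[0][0]*.0005;cy=Y[0,0]-e[0][1]*.0005
    print(c,"ring",round(cx,4),round(cy,4),np.array(e[1])*.5)
    # hole: radial darkness profile around 24 mm
    th=np.deg2rad(np.arange(0,360,2))
    gr=o.mean(-1)
    for it in range(3):
      R=np.hypot(X-cx,Y-cy);A=np.arctan2(Y-cy,X-cx)
      hs=[]
      band=(abs(R-.024)<.0055)
      base=np.median(gr[band]);w=np.where(band,np.clip(base*.85-gr,0,None),0)
      lab=cv2.connectedComponentsWithStats((w>0).astype(np.uint8))
      for i in range(1,lab[0]):
        if lab[2][i,4]>40:
            mm=lab[1]==i; hs.append((w[mm].sum(),(X[mm]*w[mm]).sum()/w[mm].sum(),(Y[mm]*w[mm]).sum()/w[mm].sum()))
      hs=sorted(hs)[::-1][:2]
      if it==0 and len(hs)==2: print([np.round(h,4) for h in hs])
      break
    if len(hs)==2:
        d=np.array(hs[0][1:])-hs[1][1:];print("mid",np.round((np.array(hs[0][1:])+hs[1][1:])/2,4),"len",np.hypot(*d).round(4),"ang",np.rad2deg(np.arctan2(d[1],d[0])))
    q,X2,Y2=topdown(im,c,.503,.205,.016,half=.07)
    b,g,r=q[...,0],q[...,1],q[...,2];bl=((b>1.6*r)&(b>1.3*g)).astype(np.uint8)
    cs,_=cv2.findContours(bl,cv2.RETR_EXTERNAL,cv2.CHAIN_APPROX_NONE);k=max(cs,key=cv2.contourArea);e=cv2.minAreaRect(k)
    bx=cv2.boxPoints(e);L=sorted(((np.hypot(*(bx[i]-bx[i-1])),np.rad2deg(np.arctan2(-(bx[i]-bx[i-1])[1],(bx[i]-bx[i-1])[0]))) for i in range(4)))
    print("rest",X2[0,0]+e[0][0]*.0005,Y2[0,0]-e[0][1]*.0005,[ (l*.5,a%180) for l,a in L[::2]])
    f,_,_=topdown(im,c,.497,-.195,.012,half=.11,res=.001)
    sm=lambda a:cv2.resize(np.clip(a,0,255).astype(np.uint8),(260,260))
    out.append(np.hstack([sm(o),sm(q),sm(f)]))
cv2.imwrite("pics/rect1.png",np.vstack(out))
E
```

```text
scene ring 0.4949 -0.197 [63.78574371 67.32936859]
[array([ 9.9582852e+03,  5.1830000e-01, -1.9960000e-01]), array([ 9.03829e+03,  4.73100e-01, -1.88900e-01])]
mid [ 0.4957 -0.1943] len 0.0464 ang -13.307000107851536
rest 0.5056097640991211 0.19873780822753906 [(np.float32(48.312996), np.float32(114.62356)), (np.float32(107.231766), np.float32(24.623566))]
top ring 0.4957 -0.1946 [68.25344086 68.52697754]
[array([ 6.8357065e+03,  4.7260000e-01, -1.8920000e-01]), array([ 6.7065269e+03,  5.1860000e-01, -1.9940000e-01])]
mid [ 0.4956 -0.1943] len 0.0471 ang 167.5098423048442
rest 0.4995557708740235 0.1934723205566406 [(np.float32(46.84689), np.float32(114.319305)), (np.float32(99.5425), np.float32(24.31932))]
```

View pics/rect1.png

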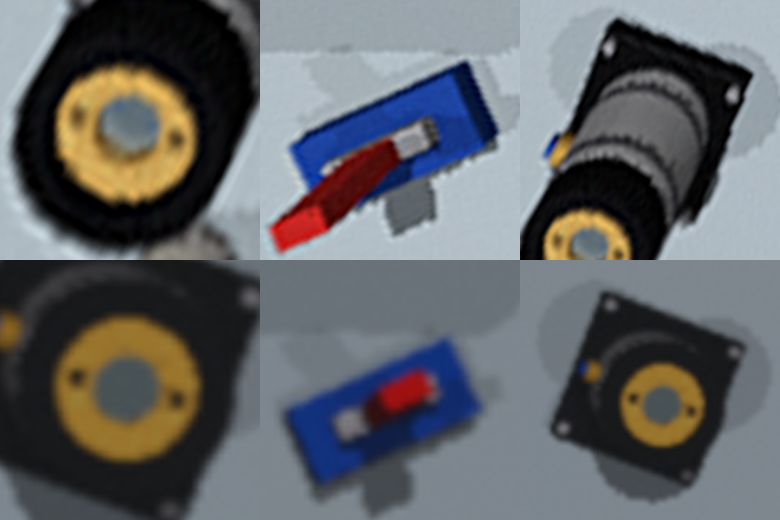

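```bash
python3 - <<'E'
from h import *
from scipy.optimize import minimize
M={}
for c in("scene","top"):
    im=np.load(f"/tmp/{c}.npy").astype(np.float32);im=cv2.resize(im,None,fx=4,fy=4,interpolation=cv2.INTER_CUBIC)
    b,g,r=im[...,0],im[...,1],im[...,2];bl=((b>1.5*r)&(b>1.25*g)).astype(np.uint8)
    P=camera_params(c);K=np.array(P["mtx"]);T=np.linalg.inv(np.array(P["cam_to_world"]))
    def proj(p):
        q=np.c_[p,np.ones(len(p))]@T.T;return q[:,:2]/q[:,2:3]*K[[0,1],[0,1]]+K[[0,1],[2,2]]
    M[c]=(K,T)
    ctr=proj(np.array([[.503,.2,.01]]))[0]*4+1.5
    m=np.zeros_like(bl);cv2.circle(m,tuple(ctr.astype(int)),150,1,-1);bl&=m
    cs,_=cv2.findContours(bl,cv2.RETR_EXTERNAL,cv2.CHAIN_APPROX_NONE);h=cv2.convexHull(max(cs,key=cv2.contourArea))
    M[c]=(K,T,h[:,0].astype(np.float32),cv2.contourArea(h))
def cost(p,cams):
    x,y,a=p[0]/1e3,p[1]/1e3,np.deg2rad(p[2]);R=np.array([[np.cos(a),-np.sin(a)],[np.sin(a),np.cos(a)]])
    C=np.array([[sx*.048,sy*.022] for sx in(-1,1) for sy in(-1,1)])@R.T+[x,y]
    B=np.vstack([np.c_[C,np.full(4,z)] for z in(0,.016)]);s=0
    for c in cams:
        K,T,h,A=M[c];q=np.c_[B,np.ones(8)]@T.T;q=(q[:,:2]/q[:,2:3]*K[[0,1],[0,1]]+K[[0,1],[2,2]])*4+1.5
        k=cv2.convexHull(q.astype(np.float32));i,_=cv2.intersectConvexConvex(k,h)
        s+=(cv2.contourArea(k)+A-2*i)/A
    return s
for cams in(["scene"],["top"],["scene","top"]):
    r=minimize(cost,[503,200,24],args=(cams,),method="Nelder-Mead",options=dict(initial_simplex=[[503,200,24],[510,200,24],[503,207,24],[503,200,30]]));print(cams,r.x.round(2),round(r.fun,3))
E
```

```text
['scene'] [501.18 195.13  24.14] 0.051
['top'] [500.46 194.64  23.9 ] 0.064
['scene', 'top'] [501.08 195.09  24.15] 0.117
```

```bash
cat >> h.py <<'E'
from scipy.spatial.transform import Rotation as Ro
def goto(x,y,z,yaw):
    s=sense();R=Ro.from_quat(s["tcp_rot"]);p=np.array(s["tcp_pos"])
    a=np.deg2rad(yaw);G=Ro.from_matrix([[np.cos(a),np.sin(a),0],[np.sin(a),-np.cos(a),0],[0,0,-1]])
    print("t(mm)",(R.inv().apply(np.array([x,y,z])-p)*1e3).round(1),"rot(deg)",np.rad2deg((R.inv()*G).as_rotvec()).round(2),
      "F",np.round(s["ft_force"],1),"M",np.round(s["wrist_torque"],2),"gap",round(s["finger_gap"],4),"t",s["time_s"],"tcp",p.round(4),"j6",round(s["joint_positions"][5],2))
E
python3 -c "
from h import *
goto(.501,.195,.2,24.1)"
```

```text
t(mm) [418.7 337.8  31.3] rot(deg) [  0.     0.   -41.68] F [-0.6 -0.1 -0.7] M [0.01 0.03 0.05] gap 0.0855 t 1.2 tcp [0.2039 0.6434 0.2313] j6 -0.29
```

Emit:
drive_tool:
  plan:
    - {"tx": 0.15,"ty": 0.12,"tz": 0,"az": -30,"hand": 1}
    - {"tx": 0.15,"ty": 0.12,"tz": 0,"az": -30,"hand": 1}
    - {"tx": 0.15,"ty": 0.12,"tz": 0,"az": -30,"hand": 1}
    - {"tx": 0.15,"ty": 0.12,"tz": 0,"az": -30,"hand": 1}
    - {"tx": 0.15,"ty": 0.12,"tz": 0,"az": -30,"hand": 1}

```text
$.plan[0]: bad value
```

```bash
python3 -c "
from h import *
goto(.501,.195,.2,24.1)"
```

```text
t(mm) [418.7 337.8  31.3] rot(deg) [  0.     0.   -41.68] F [-0.6 -0.1 -0.7] M [0.01 0.03 0.05] gap 0.0855 t 1.2 tcp [0.2039 0.6434 0.2313] j6 -0.29
```

Emit:
drive_tool:
  plan:
    - {"tx": 0.15,"ty": 0.12,"tz": 0,"ax": 0,"ay": 0,"az": -30,"hand": 1}
    - {"tx": 0.15,"ty": 0.12,"tz": 0,"ax": 0,"ay": 0,"az": -30,"hand": 1}
    - {"tx": 0.15,"ty": 0.12,"tz": 0,"ax": 0,"ay": 0,"az": -30,"hand": 1}
    - {"tx": 0.15,"ty": 0.12,"tz": 0,"ax": 0,"ay": 0,"az": -30,"hand": 1}
    - {"tx": 0.15,"ty": 0.12,"tz": 0,"ax": 0,"ay": 0,"az": -30,"hand": 1}

```text
time_s: 1.62
tcp_pos: [0.3119, 0.4807, 0.2317]
tcp_rot: [0.994, 0.112, 0.0, -0.0]
ft_force: [-0.3, 0.0, -1.1]
finger_gap: 0.0854
```

```bash
python3 -c "
from h import *
goto(.501,.195,.2,24.1)"
```

```text
t(mm) [121.  320.6  31.6] rot(deg) [ -0.    -0.   -11.28] F [-0.3  0.  -1.1] M [ 0.06 -0.04  0.04] gap 0.0854 t 1.6167 tcp [0.3119 0.4807 0.2317] j6 0.46
```

Emit:
drive_tool:
  plan:
    - {"tx": 0.07,"ty": 0.19,"tz": 0,"ax": 0,"ay": 0,"az": -11.3,"hand": 1}
    - {"tx": 0.07,"ty": 0.19,"tz": 0,"ax": 0,"ay": 0,"az": -11.3,"hand": 1}
    - {"tx": 0.07,"ty": 0.19,"tz": 0,"ax": 0,"ay": 0,"az": -11.3,"hand": 1}
    - {"tx": 0.07,"ty": 0.19,"tz": 0,"ax": 0,"ay": 0,"az": -11.3,"hand": 1}
    - {"tx": 0.07,"ty": 0.19,"tz": 0,"ax": 0,"ay": 0,"az": -11.3,"hand": 1}

```text
time_s: 2.03
tcp_pos: [0.4207, 0.311, 0.2317]
tcp_rot: [0.979, 0.206, 0.0, -0.0]
ft_force: [0.5, 0.5, -0.9]
finger_gap: 0.0856
```

```bash
python3 -c "
from h import *
goto(.501,.195,.15,24.1)"
```

```text
t(mm) [ 26.8 138.6  81.7] rot(deg) [-0.02 -0.04 -0.38] F [ 0.5  0.5 -0.9] M [ 0.02 -0.11 -0.03] gap 0.0856 t 2.0333 tcp [0.4207 0.311  0.2317] j6 0.97
```

Emit:
drive_tool:
  plan:
    - {"tx": 0.027,"ty": 0.139,"tz": 0.08,"ax": 0,"ay": 0,"az": -0.2,"hand": 1}
    - {"tx": 0.027,"ty": 0.139,"tz": 0.08,"ax": 0,"ay": 0,"az": -0.2,"hand": 1}
    - {"tx": 0.027,"ty": 0.139,"tz": 0.08,"ax": 0,"ay": 0,"az": -0.2,"hand": 1}
    - {"tx": 0.027,"ty": 0.139,"tz": 0.08,"ax": 0,"ay": 0,"az": -0.2,"hand": 1}
    - {"tx": 0.027,"ty": 0.139,"tz": 0.08,"ax": 0,"ay": 0,"az": -0.2,"hand": 1}

```text
time_s: 2.45
tcp_pos: [0.5005, 0.1918, 0.1475]
tcp_rot: [0.979, 0.205, -0.003, 0.001]
ft_force: [-1.1, 0.3, 0.7]
finger_gap: 0.0854
```

```bash
python3 - <<'E'
from h import *
goto(.501,.195,.047,24.1)
s=avg("scene",1);t=avg("top",1)
cv2.imwrite("pics/g1.png",np.hstack([cv2.resize(s[200:300,330:430],(390,390)),cv2.resize(t[200:270,225:295],(390,390))]))
E
```

```text
t(mm) [  2.4  -2.9 100.5] rot(deg) [ 0.08  0.34 -0.43] F [-1.1  0.3  0.7] M [-0.03  0.08 -0.02] gap 0.0854 t 2.45 tcp [0.5005 0.1918 0.1475] j6 1.25[ WARN:0@2.572] global loadsave.cpp:1063 imwrite_ Unsupported depth image for selected encoder is fallbacked to CV_8U.
```

View pics/g1.png

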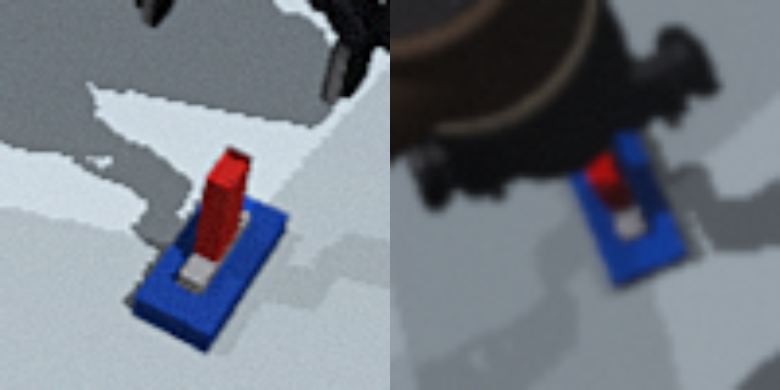

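```bash
python3 -c "
from h import *
goto(.501,.195,.047,24.1)"
```

```text
t(mm) [  0.2   0.4 103.5] rot(deg) [ 0.04  0.1  -0.34] F [0.5 0.  0.5] M [ 0.06 -0.05 -0.04] gap 0.0854 t 2.55 tcp [0.5008 0.1954 0.1505] j6 1.25
```

Emit:
drive_tool:
  plan:
    - {"tx": 0,"ty": 0,"tz": 0.035,"ax": 0,"ay": 0,"az": -0.3,"hand": 1}
    - {"tx": 0,"ty": 0,"tz": 0.065,"ax": 0,"ay": 0,"az": -0.3,"hand": 1}
    - {"tx": 0,"ty": 0,"tz": 0.09,"ax": 0,"ay": 0,"az": -0.3,"hand": 1}
    - {"tx": 0,"ty": 0,"tz": 0.103,"ax": 0,"ay": 0,"az": -0.3,"hand": 1}
    - {"tx": 0,"ty": 0,"tz": 0.103,"ax": 0,"ay": 0,"az": -0.3,"hand": 0.4}

```text
time_s: 2.97
tcp_pos: [0.4989, 0.1971, 0.0463]
tcp_rot: [0.978, 0.21, -0.002, 0.001]
ft_force: [-0.4, 0.5, -0.3]
finger_gap: 0.0754
```

Emit:
drive_tool:
  plan:
    - {"tx": 0,"ty": 0,"tz": 0,"ax": 0,"ay": 0,"az": 0,"hand": 0}
    - {"tx": 0,"ty": 0,"tz": 0,"ax": 0,"ay": 0,"az": 0,"hand": -0.4}
    - {"tx": 0,"ty": 0,"tz": 0,"ax": 0,"ay": 0,"az": 0,"hand": -0.5}
    - {"tx": 0,"ty": 0,"tz": 0,"ax": 0,"ay": 0,"az": 0,"hand": -0.55}
    - {"tx": 0,"ty": 0,"tz": 0,"ax": 0,"ay": 0,"az": 0,"hand": -0.6}

```text
time_s: 3.38
tcp_pos: [0.501, 0.1974, 0.0494]
tcp_rot: [0.978, 0.21, 0.001, -0.0]
ft_force: [-0.5, -0.1, -0.3]
finger_gap: 0.017
```

Emit:
drive_tool:
  plan:
    - {"tx": 0,"ty": 0,"tz": 0,"ax": 0,"ay": 0,"az": 0,"hand": -0.7}
    - {"tx": 0,"ty": 0,"tz": 0,"ax": 0,"ay": 0,"az": 0,"hand": -1}
    - {"tx": 0,"ty": 0,"tz": 0,"ax": 0,"ay": 0,"az": 0,"hand": -1}
    - {"tx": 0,"ty": 0,"tz": 0,"ax": 0,"ay": 0,"az": 0,"hand": -1}
    - {"tx": 0,"ty": 0,"tz": 0,"ax": 0,"ay": 0,"az": 0,"hand": -1}

```text
time_s: 3.8
tcp_pos: [0.5009, 0.1973, 0.0493]
tcp_rot: [0.978, 0.21, 0.001, -0.0]
ft_force: [-3.4, 0.8, 6.2]
finger_gap: 0.0135
```

```bash
python3 -c "
from h import *
goto(.501,.195,.147,24.1)"
```

```text
t(mm) [ -0.7   2.1 -97.7] rot(deg) [-0.02 -0.08  0.13] F [-3.4  0.8  6.2] M [ 0.33  0.94 -0.01] gap 0.0135 t 3.8 tcp [0.5009 0.1973 0.0493] j6 1.25
```

Emit:
drive_tool:
  plan:
    - {"tx": 0,"ty": 0,"tz": -0.01,"ax": 0,"ay": 0,"az": 0,"hand": -1}
    - {"tx": 0,"ty": 0,"tz": -0.03,"ax": 0,"ay": 0,"az": 0,"hand": -1}
    - {"tx": 0,"ty": 0,"tz": -0.07,"ax": 0,"ay": 0,"az": 0,"hand": -1}
    - {"tx": 0,"ty": 0,"tz": -0.11,"ax": 0,"ay": 0,"az": 0,"hand": -1}
    - {"tx": 0,"ty": 0,"tz": -0.14,"ax": 0,"ay": 0,"az": 0,"hand": -1}

```text
time_s: 4.22
tcp_pos: [0.5009, 0.1968, 0.192]
tcp_rot: [0.978, 0.21, 0.001, -0.0]
ft_force: [1.0, 0.4, -1.9]
finger_gap: 0.013
```

```bash
python3 -c "
from h import *
goto(.4956,-.1943,.19,-13)"
```

```text
t(mm) [-165.3  354.5    1.6] rot(deg) [-0.04 -0.11 37.23] F [ 1.   0.4 -1.9] M [ 0.17 -0.22 -0.07] gap 0.013 t 4.2167 tcp [0.5009 0.1968 0.192 ] j6 1.25
```

Emit:
drive_tool:
  plan:
    - {"tx": -0.082,"ty": 0.177,"tz": 0,"ax": 0,"ay": 0,"az": 18.6,"hand": -1}
    - {"tx": -0.082,"ty": 0.177,"tz": 0,"ax": 0,"ay": 0,"az": 18.6,"hand": -1}
    - {"tx": -0.082,"ty": 0.177,"tz": 0,"ax": 0,"ay": 0,"az": 18.6,"hand": -1}
    - {"tx": -0.082,"ty": 0.177,"tz": 0,"ax": 0,"ay": 0,"az": 18.6,"hand": -1}
    - {"tx": -0.082,"ty": 0.177,"tz": 0,"ax": 0,"ay": 0,"az": 18.6,"hand": -1}

```text
time_s: 4.63
tcp_pos: [0.4972, -0.001, 0.189]
tcp_rot: [0.999, 0.048, -0.0, -0.0]
ft_force: [0.5, -1.1, -2.4]
finger_gap: 0.0136
```

```bash
python3 -c "
from h import *
goto(.4956,-.1943,.19,-13)"
```

```text
t(mm) [-20.3 192.3  -1. ] rot(deg) [-1.000e-02  0.000e+00  1.855e+01] F [ 0.5 -1.1 -2.4] M [ 0.02 -0.05 -0.03] gap 0.0136 t 4.6333 tcp [ 0.4972 -0.001   0.189 ] j6 1.27
```

Emit:
drive_tool:
  plan:
    - {"tx": -0.02,"ty": 0.192,"tz": 0,"ax": 0,"ay": 0,"az": 18.6,"hand": -1}
    - {"tx": -0.02,"ty": 0.192,"tz": 0,"ax": 0,"ay": 0,"az": 18.6,"hand": -1}
    - {"tx": -0.02,"ty": 0.192,"tz": 0,"ax": 0,"ay": 0,"az": 18.6,"hand": -1}
    - {"tx": -0.02,"ty": 0.192,"tz": 0,"ax": 0,"ay": 0,"az": 18.6,"hand": -1}
    - {"tx": -0.02,"ty": 0.192,"tz": 0,"ax": 0,"ay": 0,"az": 18.6,"hand": -1}

```text
time_s: 5.05
tcp_pos: [0.4963, -0.1944, 0.1889]
tcp_rot: [0.993, -0.114, -0.0, 0.0]
ft_force: [1.5, 0.5, -1.1]
finger_gap: 0.0131
```

Emit:
drive_tool:
  plan:
    - {"tx": 0,"ty": 0,"tz": 0.02,"ax": 0,"ay": 0,"az": 0,"hand": -1}
    - {"tx": 0,"ty": 0,"tz": 0.04,"ax": 0,"ay": 0,"az": 0,"hand": -1}
    - {"tx": 0,"ty": 0,"tz": 0.04,"ax": 0,"ay": 0,"az": 0,"hand": -1}
    - {"tx": 0,"ty": 0,"tz": 0.04,"ax": 0,"ay": 0,"az": 0,"hand": -1}

```text
time_s: 5.38
tcp_pos: [0.4963, -0.1915, 0.1481]
tcp_rot: [0.994, -0.113, -0.001, 0.0]
ft_force: [0.5, -0.5, -0.7]
finger_gap: 0.0132
```

```bash
python3 - <<'E' 2>/dev/null
from h import *
goto(.4956,-.1943,.14,-13)
s=avg("scene",4);np.save("/tmp/s2.npy",s);t=avg("top",1)
cv2.imwrite("pics/r1.png",np.hstack([cv2.resize(s[100:180,255:335],(480,480),interpolation=cv2.INTER_CUBIC),cv2.resize(t[190:260,365:435],(300,480))]))
p=camera_params("scene");K=np.array(p["mtx"]);T=np.linalg.inv(np.array(p["cam_to_world"]))
st=sense();R=Ro.from_quat(st["tcp_rot"])
# expected bar bottom corners and pin tips at nominal grasp
for n,q in dict(pinL=(-.024,0,.0433),pinR=(.024,0,.0433),barL=(-.029,0,.0283),barR=(.029,0,.0283)).items():
    w=np.array(st["tcp_pos"])+R.apply(q);c=T[:3,:3]@w+T[:3,3];print(n,w.round(4),(c[:2]/c[2]*K[[0,1],[0,1]]+K[[0,1],[2,2]]).round(1))
E
```

```text
t(mm) [-0.   2.9  8.1] rot(deg) [ 0.04  0.14 -0.  ] F [ 0.5 -0.5 -0.7] M [ 0.01 -0.09  0.01] gap 0.0132 t 5.3833 tcp [ 0.4963 -0.1915  0.1481] j6 1.34
pinL [ 0.4747 -0.1855  0.1063] [303.5 140.9]
pinR [ 0.5215 -0.1963  0.1063] [285.8 144.2]
barL [ 0.4698 -0.1844  0.1212] [305.1 135.6]
barR [ 0.5263 -0.1974  0.1214] [283.5 139.6]
```

View pics/r1.png

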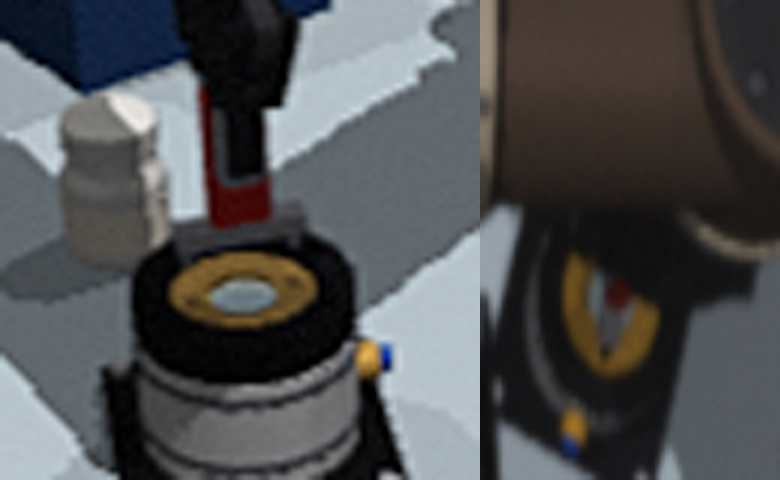

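```bash
cat > fit.py <<'E'
from h import *
goto(.4956,-.1943,.14,-13)
s=avg("scene",6);np.save("/tmp/s3.npy",s);st=sense()
p=camera_params("scene");K=np.array(p["mtx"]);T=np.linalg.inv(np.array(p["cam_to_world"]));R=Ro.from_quat(st["tcp_rot"])
def proj(q):
    w=np.array(st["tcp_pos"])+R.apply(q);c=w@T[:3,:3].T+T[:3,3];return c[:,:2]/c[:,2:3]*K[[0,1],[0,1]]+K[[0,1],[2,2]]
def box(x,y,z0,z1,ox,oz=0.0433): # spanner z -> tool z
    return proj(np.array([[ox+i*x,j*y,oz-k] for i in(-1,1) for j in(-1,1) for k in(z0,z1)]))
F=8;big=cv2.resize(s.astype(np.float32),None,fx=F,fy=F,interpolation=cv2.INTER_CUBIC)
red=(big[...,2]>2.2*big[...,1])&(big[...,2]>35)
def edges(mask,v):
    u=np.nonzero(mask[int(v*F+F/2-.5),270*F:320*F])[0];return (u[[0,-1]]+270*F-F/2+.5)/F if len(u) else None
b0=box(.013,.007,.02,.08,0)
vb=proj(np.array([[0,0,.0433-.03]]))[0,1]
for v in np.arange(vb-2,vb+5,1):
    o=[]
    for ox in(-.002,0,.002):
        m=np.zeros((400*F,640*F),np.uint8);cv2.fillConvexPoly(m,cv2.convexHull((box(.013,.007,.02,.08,ox)*F+F/2-.5).astype(np.int32)),1);o.append(edges(m,v))
    print(round(v,1),"seen",edges(red,v),"pred -2,0,2mm",*o)
c=big.copy()
for col,ox in(((0,255,0),0),):
    for bb in((.013,.007,.02,.08),(.029,.007,.01,.02)):
        cv2.polylines(c,[cv2.convexHull((box(*bb,ox)*F+F/2-.5).astype(np.int32))],True,col,1)
    for sx in(-1,1): cv2.circle(c,tuple((proj(np.array([[sx*.024,0,.0433]]))[0]*F+F/2-.5).astype(int)),3,(255,0,255),-1)
cv2.imwrite("pics/ov.png",np.clip(c[110*F:170*F,255*F:335*F]*1.6,0,255).astype(np.uint8))
E
python3 fit.py
```

```text
t(mm) [-1.6  3.9  9.6] rot(deg) [-0.01 -0.11  0.08] F [ 0.8  0.3 -1.7] M [-0.03 -0.02  0.02] gap 0.0129 t 5.6333 tcp [ 0.498  -0.1909  0.1496] j6 1.34
130.8 seen [289.1875 299.0625] pred -2,0,2mm [289.3125 300.5625] [288.4375 299.8125] [287.6875 299.0625]
131.8 seen [289.3125 299.0625] pred -2,0,2mm [289.3125 300.5625] [288.5625 299.8125] [287.8125 299.0625]
132.8 seen [289.4375 299.1875] pred -2,0,2mm [289.4375 300.6875] [288.5625 299.9375] [287.8125 299.0625]
133.8 seen [289.5625 299.3125] pred -2,0,2mm [289.4375 300.6875] [288.6875 299.9375] [287.9375 299.1875]
134.8 seen [289.6875 299.4375] pred -2,0,2mm [289.5625 300.6875] [288.6875 299.9375] [287.9375 299.1875]
135.8 seen [289.6875 299.3125] pred -2,0,2mm [289.6875 300.8125] [288.8125 300.0625] [288.0625 299.3125]
136.8 seen [289.9375 295.4375] pred -2,0,2mm [290.1875 299.6875] [289.4375 299.6875] [288.5625 299.3125]
```

View pics/ov.png

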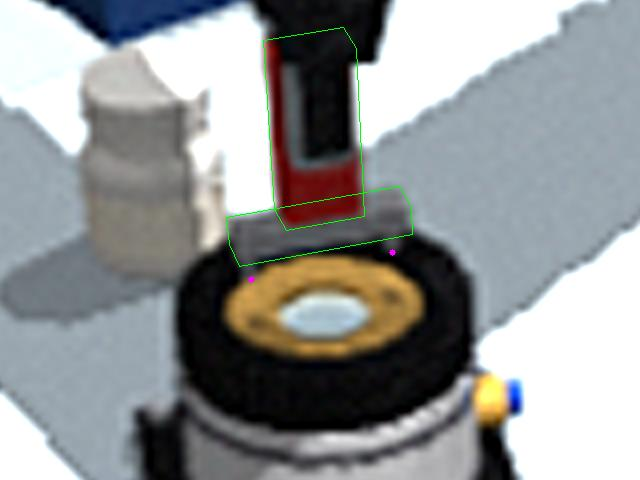

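Emit:
drive_tool:
  plan:
    - {"tx": -0.0016,"ty": 0.0039,"tz": 0,"ax": 0,"ay": 0,"az": 0,"hand": -1}
    - {"tx": -0.0016,"ty": 0.0039,"tz": 0.006,"ax": 0,"ay": 0,"az": 0,"hand": -1}
    - {"tx": -0.0016,"ty": 0.0039,"tz": 0.012,"ax": 0,"ay": 0,"az": 0,"hand": -1}
    - {"tx": -0.0016,"ty": 0.0039,"tz": 0.015,"ax": 0,"ay": 0,"az": 0,"hand": -1}
    - {"tx": -0.0016,"ty": 0.0039,"tz": 0.015,"ax": 0,"ay": 0,"az": 0,"hand": -1}

```text
time_s: 6.35
tcp_pos: [0.494, -0.1946, 0.132]
tcp_rot: [0.994, -0.113, -0.001, -0.0]
ft_force: [-0.1, 0.0, -1.3]
finger_gap: 0.0129
```

```bash
python3 fit.py | head -1;python3 -c "
from h import *
goto(.4956,-.1943,.129,-13)"
```

```text
t(mm) [ 1.5 -0.7 -8. ] rot(deg) [0.01 0.12 0.  ] F [-0.1  0.  -1.3] M [-0.04  0.04 -0.01] gap 0.0129 t 6.35 tcp [ 0.494  -0.1946  0.132 ] j6 1.35
t(mm) [ 0.5 -0.5  4.5] rot(deg) [-0.   -0.02  0.03] F [-0.2  0.5 -2.2] M [-0.01  0.03  0.01] gap 0.0135 t 6.65 tcp [ 0.495  -0.1947  0.1335] j6 1.35
```

Emit:
drive_tool:
  plan:
    - {"tx": 0.0005,"ty": -0.0005,"tz": 0.0,"ax": 0,"ay": 0,"az": 0,"hand": -1}
    - {"tx": 0.0005,"ty": -0.0005,"tz": 0.001,"ax": 0,"ay": 0,"az": 0,"hand": -1}
    - {"tx": 0.0005,"ty": -0.0005,"tz": 0.002,"ax": 0,"ay": 0,"az": 0,"hand": -1}
    - {"tx": 0.0005,"ty": -0.0005,"tz": 0.003,"ax": 0,"ay": 0,"az": 0,"hand": -1}
    - {"tx": 0.0005,"ty": -0.0005,"tz": 0.003,"ax": 0,"ay": 0,"az": 0,"hand": -1}

```text
time_s: 7.07
tcp_pos: [0.4952, -0.1943, 0.13]
tcp_rot: [0.994, -0.113, -0.0, -0.0]
ft_force: [0.0, -0.3, -2.3]
finger_gap: 0.0132
```

Emit:
drive_tool:
  plan:
    - {"tx": 0,"ty": 0,"tz": 0.0005,"ax": 0,"ay": 0,"az": 0,"hand": -1}
    - {"tx": 0,"ty": 0,"tz": 0.001,"ax": 0,"ay": 0,"az": 0,"hand": -1}
    - {"tx": 0,"ty": 0,"tz": 0.0015,"ax": 0,"ay": 0,"az": 0,"hand": -1}
    - {"tx": 0,"ty": 0,"tz": 0.002,"ax": 0,"ay": 0,"az": 0,"hand": -1}
    - {"tx": 0,"ty": 0,"tz": 0.002,"ax": 0,"ay": 0,"az": 0,"hand": -1}

```text
time_s: 7.48
tcp_pos: [0.4954, -0.1943, 0.1282]
tcp_rot: [0.994, -0.113, -0.0, -0.0]
ft_force: [0.2, -0.5, -2.0]
finger_gap: 0.0132
```

Emit:
drive_tool:
  plan:
    - {"tx": 0,"ty": 0,"tz": 0.0005,"ax": 0,"ay": 0,"az": 0,"hand": -1}
    - {"tx": 0,"ty": 0,"tz": 0.001,"ax": 0,"ay": 0,"az": 0,"hand": -1}
    - {"tx": 0,"ty": 0,"tz": 0.0015,"ax": 0,"ay": 0,"az": 0,"hand": -1}
    - {"tx": 0,"ty": 0,"tz": 0.002,"ax": 0,"ay": 0,"az": 0,"hand": -1}
    - {"tx": 0,"ty": 0,"tz": 0.002,"ax": 0,"ay": 0,"az": 0,"hand": -1}

```text
time_s: 7.9
tcp_pos: [0.4953, -0.1943, 0.1262]
tcp_rot: [0.994, -0.113, -0.0, 0.0]
ft_force: [0.3, 0.1, -2.0]
finger_gap: 0.0135
```

Emit:
drive_tool:
  plan:
    - {"tx": 0,"ty": 0,"tz": 0.0005,"ax": 0,"ay": 0,"az": 0,"hand": -1}
    - {"tx": 0,"ty": 0,"tz": 0.001,"ax": 0,"ay": 0,"az": 0,"hand": -1}
    - {"tx": 0,"ty": 0,"tz": 0.001,"ax": 0,"ay": 0,"az": 0,"hand": -1}

```text
time_s: 8.15
tcp_pos: [0.4954, -0.1943, 0.1252]
tcp_rot: [0.994, -0.113, -0.0, -0.0]
ft_force: [-0.2, 0.6, -1.3]
finger_gap: 0.0135
```

Emit:
drive_tool:
  plan:
    - {"tx": 0,"ty": 0,"tz": 0.0005,"ax": 0,"ay": 0,"az": 0,"hand": -1}
    - {"tx": 0,"ty": 0,"tz": 0.001,"ax": 0,"ay": 0,"az": 0,"hand": -1}
    - {"tx": 0,"ty": 0,"tz": 0.0015,"ax": 0,"ay": 0,"az": 0,"hand": -1}
    - {"tx": 0,"ty": 0,"tz": 0.002,"ax": 0,"ay": 0,"az": 0,"hand": -1}
    - {"tx": 0,"ty": 0,"tz": 0.002,"ax": 0,"ay": 0,"az": 0,"hand": -1}

```text
time_s: 8.57
tcp_pos: [0.4953, -0.1943, 0.1232]
tcp_rot: [0.994, -0.113, -0.0, -0.0]
ft_force: [0.2, 0.3, -1.3]
finger_gap: 0.0133
```

Emit:
drive_tool:
  plan:
    - {"tx": 0,"ty": 0,"tz": 0.0005,"ax": 0,"ay": 0,"az": 0,"hand": -1}
    - {"tx": 0,"ty": 0,"tz": 0.001,"ax": 0,"ay": 0,"az": 0,"hand": -1}
    - {"tx": 0,"ty": 0,"tz": 0.0015,"ax": 0,"ay": 0,"az": 0,"hand": -1}
    - {"tx": 0,"ty": 0,"tz": 0.0015,"ax": 0,"ay": 0,"az": 0,"hand": -1}

```text
time_s: 8.9
tcp_pos: [0.4953, -0.1943, 0.1217]
tcp_rot: [0.994, -0.113, -0.0, -0.0]
ft_force: [-0.4, 0.2, -2.0]
finger_gap: 0.0132
```

Emit:
drive_tool:
  plan:
    - {"tx": 0,"ty": 0,"tz": 0.0005,"ax": 0,"ay": 0,"az": 0,"hand": -1}
    - {"tx": 0,"ty": 0,"tz": 0.001,"ax": 0,"ay": 0,"az": 0,"hand": -1}
    - {"tx": 0,"ty": 0,"tz": 0.0015,"ax": 0,"ay": 0,"az": 0,"hand": -1}
    - {"tx": 0,"ty": 0,"tz": 0.0015,"ax": 0,"ay": 0,"az": 0,"hand": -1}

```text
time_s: 9.23
tcp_pos: [0.4953, -0.1943, 0.1202]
tcp_rot: [0.994, -0.113, -0.0, -0.0]
ft_force: [0.4, -0.1, -1.9]
finger_gap: 0.0133
```

Emit:
drive_tool:
  plan:
    - {"tx": 0,"ty": 0,"tz": 0.0005,"ax": 0,"ay": 0,"az": 0,"hand": -1}
    - {"tx": 0,"ty": 0,"tz": 0.001,"ax": 0,"ay": 0,"az": 0,"hand": -1}
    - {"tx": 0,"ty": 0,"tz": 0.001,"ax": 0,"ay": 0,"az": 0,"hand": -1}

```text
time_s: 9.48
tcp_pos: [0.4954, -0.1943, 0.1193]
tcp_rot: [0.994, -0.113, 0.0, 0.0]
ft_force: [-0.1, 1.1, -0.9]
finger_gap: 0.0134
```

Emit:
drive_tool:
  plan:
    - {"tx": 0,"ty": 0,"tz": 0.0005,"ax": 0,"ay": 0,"az": 0,"hand": -1}
    - {"tx": 0,"ty": 0,"tz": 0.001,"ax": 0,"ay": 0,"az": 0,"hand": -1}
    - {"tx": 0,"ty": 0,"tz": 0.001,"ax": 0,"ay": 0,"az": 0,"hand": -1}

```text
time_s: 9.73
tcp_pos: [0.4955, -0.1943, 0.1185]
tcp_rot: [0.994, -0.113, 0.0, 0.0]
ft_force: [-0.4, 0.3, 2.1]
finger_gap: 0.0133
```

```bash
python3 -c "
from h import *
goto(.4956,-.1943,.119,-13);grab_frame('scene')
goto(.4956,-.1943,.119,-13)"
```

```text
t(mm) [ 0.1 -0.1 -0.5] rot(deg) [ 0.   -0.01  0.03] F [-0.4  0.3  2.1] M [ 0.18  0.3  -0.06] gap 0.0133 t 9.7333 tcp [ 0.4955 -0.1943  0.1185] j6 1.35
t(mm) [ 0.1 -0.  -0.5] rot(deg) [ 0.   -0.02  0.03] F [-1.5  1.6  1. ] M [ 0.16  0.33 -0.  ] gap 0.0133 t 9.7833 tcp [ 0.4955 -0.1943  0.1185] j6 1.35
```

Emit:
drive_tool:
  plan:
    - {"tx": 0,"ty": 0,"tz": 0,"ax": 0,"ay": 0,"az": 2.5,"hand": -1}
    - {"tx": 0,"ty": 0,"tz": 0,"ax": 0,"ay": 0,"az": 5,"hand": -1}
    - {"tx": 0,"ty": 0,"tz": 0,"ax": 0,"ay": 0,"az": 7.5,"hand": -1}
    - {"tx": 0,"ty": 0,"tz": 0,"ax": 0,"ay": 0,"az": 10,"hand": -1}
    - {"tx": 0,"ty": 0,"tz": 0,"ax": 0,"ay": 0,"az": 10,"hand": -1}

```text
time_s: 10.2
tcp_pos: [0.4958, -0.1939, 0.1185]
tcp_rot: [0.98, -0.2, 0.0, -0.0]
ft_force: [0.7, 3.2, 1.9]
finger_gap: 0.0133
```

```bash
python3 -c "
from h import *
goto(.4956,-.1943,.119,-13)"
```

```text
t(mm) [-0.1  0.4 -0.5] rot(deg) [ -0.03  -0.04 -10.06] F [0.7 3.2 1.9] M [ 1.31 -0.08  0.28] gap 0.0133 t 10.2 tcp [ 0.4958 -0.1939  0.1185] j6 1.17
```

Emit:
drive_tool:
  plan:
    - {"tx": 0,"ty": 0,"tz": 0,"ax": 0,"ay": 0,"az": 2.5,"hand": -1}
    - {"tx": 0,"ty": 0,"tz": 0,"ax": 0,"ay": 0,"az": 5,"hand": -1}
    - {"tx": 0,"ty": 0,"tz": 0,"ax": 0,"ay": 0,"az": 7.5,"hand": -1}
    - {"tx": 0,"ty": 0,"tz": 0,"ax": 0,"ay": 0,"az": 10,"hand": -1}
    - {"tx": 0,"ty": 0,"tz": 0,"ax": 0,"ay": 0,"az": 10,"hand": -1}

```text
time_s: 10.62
tcp_pos: [0.4959, -0.1939, 0.1185]
tcp_rot: [0.959, -0.284, 0.0, -0.0]
ft_force: [0.6, 3.8, 2.9]
finger_gap: 0.0131
```

```bash
python3 -c "
from h import *
goto(.4956,-.1943,.119,-13)"
```

```text
t(mm) [-0.   0.5 -0.5] rot(deg) [ -0.04  -0.04 -19.99] F [0.6 3.8 2.9] M [ 1.56 -0.14  0.25] gap 0.0131 t 10.6167 tcp [ 0.4959 -0.1939  0.1185] j6 1.0
```

Emit:
drive_tool:
  plan:
    - {"tx": 0,"ty": 0,"tz": 0,"ax": 0,"ay": 0,"az": 2,"hand": -1}
    - {"tx": 0,"ty": 0,"tz": 0,"ax": 0,"ay": 0,"az": 4,"hand": -1}
    - {"tx": 0,"ty": 0,"tz": 0,"ax": 0,"ay": 0,"az": 6,"hand": -1}
    - {"tx": 0,"ty": 0,"tz": 0,"ax": 0,"ay": 0,"az": 6,"hand": -1}

```text
time_s: 10.95
tcp_pos: [0.4958, -0.1939, 0.1185]
tcp_rot: [0.943, -0.333, 0.0, -0.0]
ft_force: [0.4, 4.4, 1.4]
finger_gap: 0.0136
```

```bash
python3 -c "
from h import *
goto(.4956,-.1943,.119,-13)"
```

```text
t(mm) [ 0.   0.4 -0.5] rot(deg) [ -0.04  -0.04 -25.92] F [0.4 4.4 1.4] M [ 1.85 -0.28  0.26] gap 0.0136 t 10.95 tcp [ 0.4958 -0.1939  0.1185] j6 0.9
```

Emit:
drive_tool:
  plan:
    - {"tx": 0,"ty": 0,"tz": 0,"ax": 0,"ay": 0,"az": 1.5,"hand": -1}
    - {"tx": 0,"ty": 0,"tz": 0,"ax": 0,"ay": 0,"az": 3,"hand": -1}
    - {"tx": 0,"ty": 0,"tz": 0,"ax": 0,"ay": 0,"az": 3,"hand": -1}

```text
time_s: 11.2
tcp_pos: [0.4958, -0.194, 0.1184]
tcp_rot: [0.934, -0.357, 0.0, -0.0]
ft_force: [0.9, 5.9, 1.1]
finger_gap: 0.013
```

```bash
python3 -c "
from h import *
goto(.4956,-.1943,.119,-13)"
```

```text
t(mm) [ 0.1  0.4 -0.6] rot(deg) [ -0.04  -0.03 -28.88] F [0.9 5.9 1.1] M [ 2.09 -0.35  0.24] gap 0.013 t 11.2 tcp [ 0.4958 -0.194   0.1184] j6 0.84
```

Emit:
drive_tool:
  plan:
    - {"tx": -0.0003,"ty": -0.0004,"tz": 0,"ax": 0,"ay": 0,"az": 1.5,"hand": -1}
    - {"tx": -0.0003,"ty": -0.0004,"tz": 0,"ax": 0,"ay": 0,"az": 3,"hand": -1}
    - {"tx": -0.0003,"ty": -0.0004,"tz": 0,"ax": 0,"ay": 0,"az": 3,"hand": -1}

```text
time_s: 11.45
tcp_pos: [0.4958, -0.1938, 0.1185]
tcp_rot: [0.924, -0.382, 0.0, -0.0]
ft_force: [1.6, 3.0, 0.9]
finger_gap: 0.0134
```

```bash
python3 -c "
from h import *
goto(.4956,-.1943,.119,-13)"
```

```text
t(mm) [ 0.2  0.5 -0.5] rot(deg) [-1.000e-02 -4.000e-02 -3.187e+01] F [1.6 3.  0.9] M [ 1.27 -0.39  0.24] gap 0.0134 t 11.45 tcp [ 0.4958 -0.1938  0.1185] j6 0.79
```

Emit:
drive_tool:
  plan:
    - {"tx": 0,"ty": 0,"tz": 0,"ax": 0,"ay": 0,"az": 1.5,"hand": -1}
    - {"tx": 0,"ty": 0,"tz": 0,"ax": 0,"ay": 0,"az": 3,"hand": -1}
    - {"tx": 0,"ty": 0,"tz": 0,"ax": 0,"ay": 0,"az": 3,"hand": -1}

```text
time_s: 11.7
tcp_pos: [0.4958, -0.1938, 0.1185]
tcp_rot: [0.914, -0.406, 0.0, -0.0]
ft_force: [1.4, 3.1, 1.3]
finger_gap: 0.0131
```

```bash
python3 -c "
from h import *
goto(.4956,-.1943,.119,-13)"
```

```text
t(mm) [ 0.2  0.5 -0.5] rot(deg) [-1.000e-02 -4.000e-02 -3.488e+01] F [1.4 3.1 1.3] M [ 1.35 -0.47  0.29] gap 0.0131 t 11.7 tcp [ 0.4958 -0.1938  0.1185] j6 0.74
```

Emit:
drive_tool:
  plan:
    - {"tx": 0,"ty": 0,"tz": 0,"ax": 0,"ay": 0,"az": 1.5,"hand": -1}
    - {"tx": 0,"ty": 0,"tz": 0,"ax": 0,"ay": 0,"az": 3,"hand": -1}
    - {"tx": 0,"ty": 0,"tz": 0,"ax": 0,"ay": 0,"az": 3,"hand": -1}

```text
time_s: 11.95
tcp_pos: [0.4958, -0.1938, 0.1184]
tcp_rot: [0.903, -0.43, 0.0, -0.0]
ft_force: [1.8, 4.0, 1.3]
finger_gap: 0.0133
```

```bash
python3 -c "
from h import *
goto(.4956,-.1943,.119,-13)"
```

```text
t(mm) [ 0.3  0.5 -0.6] rot(deg) [-2.000e-02 -3.000e-02 -3.788e+01] F [1.8 4.  1.3] M [ 1.32 -0.5   0.22] gap 0.0133 t 11.95 tcp [ 0.4958 -0.1938  0.1184] j6 0.69
```

Emit:
drive_tool:
  plan:
    - {"tx": 0,"ty": 0,"tz": 0,"ax": 0,"ay": 0,"az": 1.5,"hand": -1}
    - {"tx": 0,"ty": 0,"tz": 0,"ax": 0,"ay": 0,"az": 3,"hand": -1}
    - {"tx": 0,"ty": 0,"tz": 0,"ax": 0,"ay": 0,"az": 3,"hand": -1}

```text
time_s: 12.2
tcp_pos: [0.4958, -0.1938, 0.1184]
tcp_rot: [0.891, -0.453, 0.0, -0.0]
ft_force: [1.7, 3.7, 1.2]
finger_gap: 0.0132
```

```bash
python3 -c "
from h import *
goto(.4956,-.1943,.119,-13)"
```

```text
t(mm) [ 0.3  0.4 -0.6] rot(deg) [-2.000e-02 -3.000e-02 -4.089e+01] F [1.7 3.7 1.2] M [ 1.33 -0.62  0.24] gap 0.0132 t 12.2 tcp [ 0.4958 -0.1938  0.1184] j6 0.63
```

Emit:
drive_tool:
  plan:
    - {"tx": 0,"ty": 0,"tz": 0,"ax": 0,"ay": 0,"az": 1.5,"hand": -1}
    - {"tx": 0,"ty": 0,"tz": 0,"ax": 0,"ay": 0,"az": 3,"hand": -1}
    - {"tx": 0,"ty": 0,"tz": 0,"ax": 0,"ay": 0,"az": 3,"hand": -1}

```text
time_s: 12.45
tcp_pos: [0.4957, -0.1938, 0.1184]
tcp_rot: [0.879, -0.476, 0.0, -0.0]
ft_force: [0.7, 3.6, 1.5]
finger_gap: 0.0132
```

```bash
python3 -c "
from h import *
goto(.4956,-.1943,.119,-13)"
```

```text
t(mm) [ 0.3  0.4 -0.6] rot(deg) [-2.000e-02 -3.000e-02 -4.389e+01] F [0.7 3.6 1.5] M [ 1.31 -0.72  0.31] gap 0.0132 t 12.45 tcp [ 0.4957 -0.1938  0.1184] j6 0.58
```

Emit:
drive_tool:
  plan:
    - {"tx": 0,"ty": 0,"tz": 0,"ax": 0,"ay": 0,"az": 1.5,"hand": -1}
    - {"tx": 0,"ty": 0,"tz": 0,"ax": 0,"ay": 0,"az": 3,"hand": -1}
    - {"tx": 0,"ty": 0,"tz": 0,"ax": 0,"ay": 0,"az": 3,"hand": -1}

```text
time_s: 12.7
tcp_pos: [0.4958, -0.1938, 0.1184]
tcp_rot: [0.867, -0.499, 0.0, -0.0]
ft_force: [1.8, 3.1, 1.8]
finger_gap: 0.0133
```

```bash
python3 -c "
from h import *
goto(.4956,-.1943,.119,-13)"
```

```text
t(mm) [ 0.4  0.4 -0.6] rot(deg) [-1.000e-02 -3.000e-02 -4.686e+01] F [1.8 3.1 1.8] M [ 1.44 -0.7   0.51] gap 0.0133 t 12.7 tcp [ 0.4958 -0.1938  0.1184] j6 0.53
```

Emit:
drive_tool:
  plan:
    - {"tx": 0,"ty": 0,"tz": 0,"ax": 0,"ay": 0,"az": 0.7,"hand": -1}
    - {"tx": 0,"ty": 0,"tz": 0,"ax": 0,"ay": 0,"az": 1.5,"hand": -1}
    - {"tx": 0,"ty": 0,"tz": 0,"ax": 0,"ay": 0,"az": 1.5,"hand": -1}

```text
time_s: 12.95
tcp_pos: [0.4958, -0.1938, 0.1184]
tcp_rot: [0.86, -0.511, 0.0, -0.0]
ft_force: [2.5, 4.0, 1.8]
finger_gap: 0.0132
```

```bash
python3 -c "
from h import *
goto(.4956,-.1943,.119,-13);grab_frame('scene');goto(.4956,-.1943,.119,-13)"
```

```text
t(mm) [ 0.4  0.4 -0.6] rot(deg) [-1.000e-02 -3.000e-02 -4.846e+01] F [2.5 4.  1.8] M [ 1.44 -0.93  0.68] gap 0.0132 t 12.95 tcp [ 0.4958 -0.1938  0.1184] j6 0.5
t(mm) [ 0.4  0.4 -0.6] rot(deg) [-1.000e-02 -2.000e-02 -4.842e+01] F [3.2 3.9 1.8] M [ 1.48 -1.01  0.66] gap 0.0133 t 13.0 tcp [ 0.4957 -0.1938  0.1184] j6 0.5
```

Emit:
drive_tool:
  plan:
    - {"tx": 0,"ty": 0,"tz": 0,"ax": 0,"ay": 0,"az": -1.5,"hand": -1}
    - {"tx": 0,"ty": 0,"tz": 0,"ax": 0,"ay": 0,"az": -3,"hand": -1}
    - {"tx": 0,"ty": 0,"tz": 0,"ax": 0,"ay": 0,"az": -4.5,"hand": -1}
    - {"tx": 0,"ty": 0,"tz": 0,"ax": 0,"ay": 0,"az": -4.5,"hand": -1}

```text
time_s: 13.33
tcp_pos: [0.4957, -0.1938, 0.1184]
tcp_rot: [0.879, -0.476, 0.0, -0.0]
ft_force: [3.0, 2.8, 2.0]
finger_gap: 0.0135
```

```bash
python3 -c "
from h import *
goto(.4956,-.1943,.119,-13);grab_frame('scene');goto(.4956,-.1943,.119,-13)"
```

```text
t(mm) [ 0.4  0.4 -0.6] rot(deg) [-2.000e-02 -3.000e-02 -4.391e+01] F [3.  2.8 2. ] M [ 1.4  -1.02  0.2 ] gap 0.0135 t 13.3333 tcp [ 0.4957 -0.1938  0.1184] j6 0.58
t(mm) [ 0.4  0.3 -0.6] rot(deg) [-2.0e-02 -2.0e-02 -4.4e+01] F [2.8 3.9 1.9] M [ 1.45 -1.1   0.16] gap 0.0136 t 13.3833 tcp [ 0.4957 -0.1938  0.1184] j6 0.58
```

Emit:
drive_tool:
  plan:
    - {"tx": -0.0002,"ty": -0.0005,"tz": 0,"ax": 0,"ay": 0,"az": -1,"hand": -1}
    - {"tx": -0.0002,"ty": -0.0005,"tz": 0,"ax": 0,"ay": 0,"az": -2,"hand": -1}
    - {"tx": -0.0002,"ty": -0.0005,"tz": 0,"ax": 0,"ay": 0,"az": -2,"hand": -1}

```text
time_s: 13.63
tcp_pos: [0.4956, -0.1936, 0.1183]
tcp_rot: [0.887, -0.461, -0.0, 0.0]
ft_force: [1.5, 0.8, 2.0]
finger_gap: 0.0134
```

```bash
python3 -c "
from h import *
goto(.4956,-.1943,.119,-13);grab_frame('scene');goto(.4956,-.1943,.119,-13)"
```

```text
t(mm) [ 0.5  0.4 -0.7] rot(deg) [ 2.000e-02  0.000e+00 -4.192e+01] F [1.5 0.8 2. ] M [ 0.26 -0.79  0.05] gap 0.0134 t 13.6333 tcp [ 0.4956 -0.1936  0.1183] j6 0.62
t(mm) [ 0.5  0.4 -0.7] rot(deg) [ 2.000e-02  0.000e+00 -4.198e+01] F [ 1.2 -0.1  2.2] M [ 0.13 -0.78  0.01] gap 0.0136 t 13.6833 tcp [ 0.4956 -0.1936  0.1183] j6 0.61
```

Emit:
drive_tool:
  plan:
    - {"tx": 0,"ty": 0,"tz": -0.003,"ax": 0,"ay": 0,"az": 0,"hand": -1}
    - {"tx": 0,"ty": 0,"tz": -0.006,"ax": 0,"ay": 0,"az": 0,"hand": -1}
    - {"tx": 0,"ty": 0,"tz": -0.01,"ax": 0,"ay": 0,"az": 0,"hand": -1}
    - {"tx": 0,"ty": 0,"tz": -0.014,"ax": 0,"ay": 0,"az": 0,"hand": -1}
    - {"tx": 0,"ty": 0,"tz": -0.02,"ax": 0,"ay": 0,"az": 0,"hand": -1}

```text
time_s: 14.1
tcp_pos: [0.4946, -0.1934, 0.1382]
tcp_rot: [0.887, -0.462, -0.001, 0.001]
ft_force: [0.4, 0.4, -1.6]
finger_gap: 0.0137
```

Emit:
drive_tool:
  plan:
    - {"tx": 0,"ty": 0,"tz": -0.02,"ax": 0,"ay": 0,"az": -7,"hand": -1}
    - {"tx": 0,"ty": 0,"tz": -0.05,"ax": 0,"ay": 0,"az": -14,"hand": -1}
    - {"tx": 0,"ty": 0,"tz": -0.07,"ax": 0,"ay": 0,"az": -21,"hand": -1}
    - {"tx": 0,"ty": 0,"tz": -0.07,"ax": 0,"ay": 0,"az": -28,"hand": -1}
    - {"tx": 0,"ty": 0,"tz": -0.07,"ax": 0,"ay": 0,"az": -35,"hand": -1}

```text
time_s: 14.52
tcp_pos: [0.496, -0.1936, 0.2104]
tcp_rot: [0.985, -0.171, 0.001, -0.0]
ft_force: [0.2, 0.5, -1.8]
finger_gap: 0.0135
```

```bash
python3 -c "
from h import *
goto(.5009,.1973,.19,24.25)"
```

```text
t(mm) [-126.8 -369.8   20.3] rot(deg) [ 2.000e-02 -1.500e-01 -4.389e+01] F [ 0.2  0.5 -1.8] M [-0.    0.04  0.02] gap 0.0135 t 14.5167 tcp [ 0.496  -0.1936  0.2104] j6 1.23
```

Emit:
drive_tool:
  plan:
    - {"tx": -0.063,"ty": -0.185,"tz": 0,"ax": 0,"ay": 0,"az": -22,"hand": -1}
    - {"tx": -0.063,"ty": -0.185,"tz": 0,"ax": 0,"ay": 0,"az": -22,"hand": -1}
    - {"tx": -0.063,"ty": -0.185,"tz": 0,"ax": 0,"ay": 0,"az": -22,"hand": -1}
    - {"tx": -0.063,"ty": -0.185,"tz": 0,"ax": 0,"ay": 0,"az": -22,"hand": -1}
    - {"tx": -0.063,"ty": -0.185,"tz": 0,"ax": 0,"ay": 0,"az": -22,"hand": -1}

```text
time_s: 14.93
tcp_pos: [0.4991, 0.0043, 0.2089]
tcp_rot: [1.0, 0.018, 0.0, -0.0]
ft_force: [0.7, -0.4, -2.1]
finger_gap: 0.0132
```

```bash
python3 -c "
from h import *
goto(.501,.1965,.19,24.2)"
```

```text
t(mm) [   9. -192.   19.] rot(deg) [-0.000e+00 -1.000e-02 -2.209e+01] F [ 0.7 -0.4 -2.1] M [-0.07 -0.1   0.03] gap 0.0132 t 14.9333 tcp [0.4991 0.0043 0.2089] j6 1.2
```

Emit:
drive_tool:
  plan:
    - {"tx": 0.009,"ty": -0.192,"tz": 0.02,"ax": 0,"ay": 0,"az": -22,"hand": -1}
    - {"tx": 0.009,"ty": -0.192,"tz": 0.02,"ax": 0,"ay": 0,"az": -22,"hand": -1}
    - {"tx": 0.009,"ty": -0.192,"tz": 0.02,"ax": 0,"ay": 0,"az": -22,"hand": -1}
    - {"tx": 0.009,"ty": -0.192,"tz": 0.02,"ax": 0,"ay": 0,"az": -22,"hand": -1}
    - {"tx": 0.009,"ty": -0.192,"tz": 0.02,"ax": 0,"ay": 0,"az": -22,"hand": -1}

```text
time_s: 15.35
tcp_pos: [0.5014, 0.1971, 0.1884]
tcp_rot: [0.978, 0.209, -0.0, 0.0]
ft_force: [1.1, -0.5, -1.2]
finger_gap: 0.0133
```

Emit:
drive_tool:
  plan:
    - {"tx": 0,"ty": 0,"tz": 0.04,"ax": 0,"ay": 0,"az": 0,"hand": -1}
    - {"tx": 0,"ty": 0,"tz": 0.08,"ax": 0,"ay": 0,"az": 0,"hand": -1}
    - {"tx": 0,"ty": 0,"tz": 0.1,"ax": 0,"ay": 0,"az": 0,"hand": -1}
    - {"tx": 0,"ty": 0,"tz": 0.1,"ax": 0,"ay": 0,"az": 0,"hand": -1}

```text
time_s: 15.68
tcp_pos: [0.4987, 0.1921, 0.0839]
tcp_rot: [0.978, 0.208, -0.004, 0.002]
ft_force: [-0.6, -0.0, -1.6]
finger_gap: 0.0132
```

```bash
python3 - <<'E' 2>/dev/null
from h import *
im=avg("top",4)
goto(.501,.1965,.065,24.2)
o,X,Y=topdown(im,"top",.4957,-.194,.086,half=.06)
s=avg("scene",2)
a,_,_=topdown(s,"scene",.4957,-.194,.086,half=.06)
c=cv2.resize(s[215:295,335:425],(400,400),interpolation=cv2.INTER_CUBIC)
f=lambda x:np.clip(cv2.resize(x,(200,200)),0,255)
cv2.imwrite("pics/c1.png",np.hstack([np.vstack([f(o),f(a)]),c]))
goto(.501,.1965,.065,24.2)
E
```

```text
t(mm) [-1.4 -2.5 25.4] rot(deg) [-0.01 -0.16 -0.17] F [ 0.6  0.5 -1.5] M [-0.04 -0.05 -0.  ] gap 0.013 t 15.8833 tcp [0.5032 0.1948 0.0904] j6 1.26
t(mm) [-1.3 -2.4 25.4] rot(deg) [-0.04 -0.19 -0.18] F [-0.9  0.1 -1.3] M [-0.05  0.01  0.01] gap 0.0133 t 15.9833 tcp [0.5031 0.1948 0.0904] j6 1.26
```

View pics/c1.png

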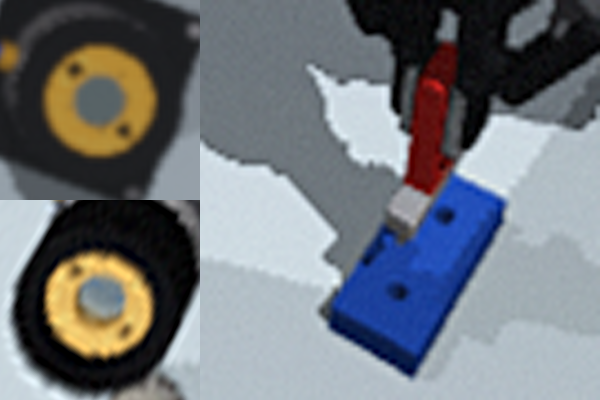

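```bash
cat > ring.py <<'E'
from h import *
def ring(c,im):
    o,X,Y=topdown(im,c,.4957,-.194,.086);gr=o.mean(-1);R=np.hypot(X-.4957,Y+.194);band=abs(R-.024)<.0055
    base=np.median(gr[band]);w=np.where(band,np.clip(base*.85-gr,0,None),0)
    n,L,S,_=cv2.connectedComponentsWithStats((w>0).astype(np.uint8));hs=[]
    for i in range(1,n):
        m=L==i
        if S[i,4]>40: hs.append((w[m].sum(),(X*w)[m].sum()/w[m].sum(),(Y*w)[m].sum()/w[m].sum()))
    h=np.array(sorted(hs)[::-1][:2])[:,1:];d=h[0]-h[1];print(c,"ring mid",h.mean(0).round(4),"len",np.hypot(*d).round(4),"ang",((np.rad2deg(np.arctan2(d[1],d[0]))+90)%180-90).round(1))
E
python3 - <<'E'
from ring import *
s=avg("scene",4);ring("scene",s);ring("top",avg("top",4))
uv0=np.array([[390.1,258],[379.6,273.4]])-.5
F=8;big=cv2.resize(s.astype(np.float32),None,fx=F,fy=F,interpolation=cv2.INTER_CUBIC)[...,0]
pts=[]
for u,v in uv0:
    Y,X=np.mgrid[int((v-2.5)*F):int((v+2.5)*F),int((u-2.5)*F):int((u+2.5)*F)];p=big[Y,X]
    w=np.clip(np.percentile(p,70)*.8-p,0,None);pts.append([(X*w).sum()/w.sum()/F-.4375,(Y*w).sum()/w.sum()/F-.4375])
W=plane("scene",pts,.016);print(np.round(pts,2),W.round(4),"mid",W.mean(0).round(4),"len",np.hypot(*(W[0]-W[1])[:2]).round(4),"ang",np.rad2deg(np.arctan2(*(W[0]-W[1])[1::-1]))%180)
goto(W.mean(0)[0],W.mean(0)[1],.065,24.2)
E
```

```text
scene ring mid [ 0.5056 -0.1925] len 0.0424 ang -75.7
top ring mid [ 0.4953 -0.1942] len 0.0472 ang -51.1
[[389.78 257.72]
 [379.45 273.01]] [[0.4792 0.1868 0.016 ]
 [0.5231 0.2068 0.016 ]] mid [0.5011 0.1968 0.016 ] len 0.0483 ang 24.517914481534348
t(mm) [ 0.2 -2.7 23.5] rot(deg) [-0.   -0.01 -0.18] F [-0.3  1.1 -2.4] M [ 0.01  0.02 -0.01] gap 0.0136 t 16.3833 tcp [0.502  0.1942 0.0885] j6 1.26
```

Emit:
drive_tool:
  plan:
    - {"tx": 0.0002,"ty": -0.0027,"tz": 0.01,"ax": 0,"ay": 0,"az": 0,"hand": -1}
    - {"tx": 0.0002,"ty": -0.0027,"tz": 0.02,"ax": 0,"ay": 0,"az": 0,"hand": -1}
    - {"tx": 0.0002,"ty": -0.0027,"tz": 0.023,"ax": 0,"ay": 0,"az": 0,"hand": -1}
    - {"tx": 0.0002,"ty": -0.0027,"tz": 0.023,"ax": 0,"ay": 0,"az": 0,"hand": -1}
    - {"tx": 0.0002,"ty": -0.0027,"tz": 0.023,"ax": 0,"ay": 0,"az": 0,"hand": -1}

```text
time_s: 16.8
tcp_pos: [0.5008, 0.1965, 0.0646]
tcp_rot: [0.978, 0.208, -0.001, 0.0]
ft_force: [0.1, -0.7, -1.3]
finger_gap: 0.0135
```

```bash
python3 - <<'E'
from h import *
for _ in range(6): grab_frame("scene")
goto(.5011,.1968,.0493,24.3)
E
```

```text
t(mm) [-0.2  0.  16.3] rot(deg) [-0.01 -0.03 -0.28] F [ 0.3  0.6 -1.9] M [ 0.03  0.03 -0.01] gap 0.0133 t 17.1 tcp [0.5012 0.1969 0.0656] j6 1.25
```

Aligned; descend gently.

Emit:
drive_tool:
  plan:
    - {"tx": 0,"ty": 0,"tz": 0.003,"ax": 0,"ay": 0,"az": -0.3,"hand": -1}
    - {"tx": 0,"ty": 0,"tz": 0.006,"ax": 0,"ay": 0,"az": -0.3,"hand": -1}
    - {"tx": 0,"ty": 0,"tz": 0.008,"ax": 0,"ay": 0,"az": -0.3,"hand": -1}
    - {"tx": 0,"ty": 0,"tz": 0.009,"ax": 0,"ay": 0,"az": -0.3,"hand": -1}
    - {"tx": 0,"ty": 0,"tz": 0.009,"ax": 0,"ay": 0,"az": -0.3,"hand": -1}

```text
time_s: 17.52
tcp_pos: [0.5009, 0.1966, 0.0559]
tcp_rot: [0.978, 0.211, -0.0, 0.0]
ft_force: [-0.4, -1.1, -1.0]
finger_gap: 0.0135
```

Emit:
drive_tool:
  plan:
    - {"tx": 0,"ty": 0,"tz": 0.002,"ax": 0,"ay": 0,"az": 0,"hand": -1}
    - {"tx": 0,"ty": 0,"tz": 0.004,"ax": 0,"ay": 0,"az": 0,"hand": -1}
    - {"tx": 0,"ty": 0,"tz": 0.0055,"ax": 0,"ay": 0,"az": 0,"hand": -1}
    - {"tx": 0,"ty": 0,"tz": 0.0055,"ax": 0,"ay": 0,"az": 0,"hand": -1}
    - {"tx": 0,"ty": 0,"tz": 0.0055,"ax": 0,"ay": 0,"az": 0,"hand": -1}

```text
time_s: 17.93
tcp_pos: [0.501, 0.1967, 0.0507]
tcp_rot: [0.978, 0.211, -0.0, 0.0]
ft_force: [0.7, 0.3, -1.1]
finger_gap: 0.0132
```

Emit:
drive_tool:
  plan:
    - {"tx": 0,"ty": 0,"tz": 0.0005,"ax": 0,"ay": 0,"az": 0,"hand": -1}
    - {"tx": 0,"ty": 0,"tz": 0.001,"ax": 0,"ay": 0,"az": 0,"hand": -1}
    - {"tx": 0,"ty": 0,"tz": 0.0013,"ax": 0,"ay": 0,"az": 0,"hand": -1}
    - {"tx": 0,"ty": 0,"tz": 0.0013,"ax": 0,"ay": 0,"az": 0,"hand": -1}

```text
time_s: 18.27
tcp_pos: [0.5011, 0.1968, 0.0495]
tcp_rot: [0.978, 0.211, 0.0, -0.0]
ft_force: [0.6, -0.1, -1.0]
finger_gap: 0.0134
```

Emit:
drive_tool:
  plan:
    - {"tx": 0,"ty": 0,"tz": 0,"ax": 0,"ay": 0,"az": 0,"hand": -0.6}
    - {"tx": 0,"ty": 0,"tz": 0,"ax": 0,"ay": 0,"az": 0,"hand": -0.5}
    - {"tx": 0,"ty": 0,"tz": 0,"ax": 0,"ay": 0,"az": 0,"hand": -0.3}
    - {"tx": 0,"ty": 0,"tz": 0,"ax": 0,"ay": 0,"az": 0,"hand": 0}
    - {"tx": 0,"ty": 0,"tz": 0,"ax": 0,"ay": 0,"az": 0,"hand": 0.3}

```text
time_s: 18.68
tcp_pos: [0.5011, 0.1968, 0.0496]
tcp_rot: [0.978, 0.211, 0.0, -0.0]
ft_force: [1.2, 0.2, -0.4]
finger_gap: 0.0533
```

Emit:
drive_tool:
  plan:
    - {"tx": 0,"ty": 0,"tz": 0,"ax": 0,"ay": 0,"az": 0,"hand": 0.6}
    - {"tx": 0,"ty": 0,"tz": -0.02,"ax": 0,"ay": 0,"az": 0,"hand": 0.6}
    - {"tx": 0,"ty": 0,"tz": -0.06,"ax": 0,"ay": 0,"az": 0,"hand": 0.6}
    - {"tx": 0,"ty": 0,"tz": -0.1,"ax": 0,"ay": 0,"az": 0,"hand": 0.6}
    - {"tx": 0,"ty": 0,"tz": -0.14,"ax": 0,"ay": 0,"az": 0,"hand": 0.6}

```text
time_s: 19.1
tcp_pos: [0.5006, 0.1964, 0.191]
tcp_rot: [0.978, 0.211, -0.0, 0.0]
ft_force: [1.1, 1.0, -0.1]
finger_gap: 0.0683
```

```bash
python3 - <<'E' 2>/dev/null
from ring import *
for _ in range(4): grab_frame("scene")
t=avg("top",4);ring("top",t);s=avg("scene",2);goto(.5011,.1968,.0493,24.3)
o,_,_=topdown(t,"top",.4957,-.194,.086,half=.06)
cv2.imwrite("pics/end.png",np.hstack([np.clip(cv2.resize(o,(350,350)),0,255),cv2.resize(s[215:295,335:425],(400,350),interpolation=cv2.INTER_CUBIC)]))
E
```

```text
top ring mid [ 0.4953 -0.1943] len 0.0472 ang -51.1
t(mm) [  0.9  -0.2 139. ] rot(deg) [0.03 0.13 0.02] F [ 0.3  0.1 -0.3] M [-0.02 -0.02 -0.01] gap 0.0681 t 19.6 tcp [0.5006 0.1964 0.1883] j6 1.26
```

View pics/end.png

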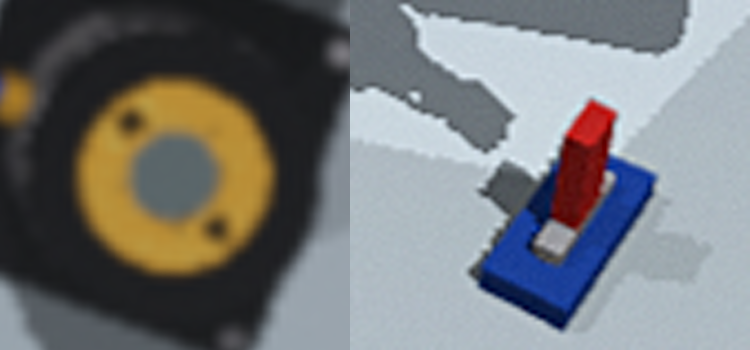

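```bash
python3 -c "
from bench import *
finish_job()"
```

```text
the job is handed in; nothing more can be done
```

The ring is turned home, the spanner is back in its rest, and the job is handed in. The clock read 19.6 s at the last check, against the 61 s limit. The hand-in gave no verdict, so this rests on my own checks.

- **Pins in:** they went into the ring's holes without resistance, and the upward force only began when the bar sat down, about 4 N above the hanging spanner's reading.
- **Turning:** the ring moved clockwise at about 0.25 N m. Near the end the torque rose to 0.51 and then 0.68 N m, which matches the stop. I backed off until the torque was near zero before lifting out.
- **Ring position:** in the top camera the hole line went from about -12.5° to -51.1°, roughly 0.67 rad, and read the same just before hand-in. The joint value itself is not reported, so "home" is inferred from the torque and this angle.
- **Spanner:** the last picture shows it upright in the blue rest with its bar on the block. The gripper was open and about 140 mm clear of it.
- **Bystanders:** I kept clear of the jar, meter and cap and felt no unexpected force, but did not re-measure where they stand.

**One check disagreed:** in one scene-camera reading the automatic hole finder gave -75.7° with the wrong hole spacing (42 mm instead of 48). I discarded it because the top camera and both pictures agreed.

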